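# Index the specimen and set the test load

## Robot

A 6-joint arm with a two-finger parallel gripper is mounted at the origin on the work surface. World frame = base frame: x ahead of the robot, y to its left, z up, the work surface at z = 0. Lengths are in m, angles in rad, forces in N, time in s.
With the tool pointing down it reaches from about 0.35 to 0.725 m from the base axis. Payload 6 kg.
Tool frame: the origin (TCP) lies on the mounting face of the last link; the fingertips stand 173 mm ahead of it and the grasp point (between the pads) lies 155 mm ahead of it (robot.tip_reach is the distance from the TCP to the fingertips, in m); z points along the fingers, y is the line along which they close (so a half turn about z gives the same grasp; the last joint's range is limited). The gripper opens to 85 mm and grips with 20 to 120 N. Pads are 22 mm wide; open, the fingers measure 114 mm over their backs; the gripper's body (76 mm by 85 mm) begins 54 mm behind the grasp point. The pads swing forward as they close: fully open they stand 13 mm farther back than shut.
Start: joints at [1.551, 0.04, 0.085, 0, -1.615, -0.334], TCP at [0.208, 0.563, 0.405] pointing down, gripper open.
Joint ranges: [-2.56, 2.56], [-1.29, 2.01], [-1.08, 1.49], [-3.29, 1.98], [-2.81, -0.18], [-2.99, 2.99]. Speed limits (rad/s): [2.57, 2.57, 3.01, 3.14, 3.14, 3.14].

## Interface

Orientations are given as [roll, pitch, yaw] about the fixed x, y, z axes, in that order (R = Rz(yaw) Ry(pitch) Rx(roll)).
In Python, from workcell import robot, cams gives the robot as it stands.
- The arm moves only by the tool move_arm, never from a script. Its argument "moves" is a list of rows, each a list of 7 numbers: the turn, a rotation vector about the tool's x, y, z in degrees, then the shift along the tool's x, y, z in mm, then the finger opening in mm, from 0 to 85.4. In form: [[ax, ay, az, tx, ty, tz, grip], ...]. A call has 1 to 8 rows; each row shifts and turns the commanded pose from where the row before left it, along the tool's axes as they then stand; what a row does not reach is not made up. A row lasts 1/8 s, in which the tool goes at most 62.5 mm and 10.7 degrees, less where a joint would pass 70% of its speed; a pose out of reach is approached as far as the arm can. A call with a gripper value outside its range is refused whole. The fingers move at their own pace and stop on an object; the grip force is fixed at half the most. Time passes only in rows, so rows that do not move let the fingers close. It gives the time, the measured TCP pose, the force, the opening and the grip force at its end, in the units of the state.
- robot.get_state(): the state, without advancing time (a new reading comes with each control period).
- cams.get_image(name): name is "scene" or "top" or "wrist"; returns the picture (420x560x3 uint8, blue, green, red); there is no depth.
- cams.camera_info(name): a dict with "mtx" (3x3 intrinsics, pixels), "R" (3x3) and "t" (3): a world point X has camera coordinates R X + t; the wrist camera has in their place "tool_from_camera" (4x4, takes a point from camera to tool coordinates, whose origin is the TCP and whose axes are the flange's). Camera axes: x right, y down, z forward; pixel columns grow to the right and rows downward; lengths in m; the calibration is good to about 2 mm. A picture is of the moment at which its call begins: read the wrist's pose just before it. camera_info takes no time and is no camera call.
- robot.job_done(): hands the job in; it is judged then, once.
Trained networks look in the newest picture that a camera, given by its name, has taken for a name from the list of things; names that differ only in an ending like _2 or _b are one class to them, and where a whole thing is asked for, a point or a joint stands for the part that bears it (a point fixed in the world has none). Each returns a list of dicts, best first, with "conf" (0 to 1); they miss things now and then, are a little off and sometimes report something else, mostly with a low value. They report only what shows in the picture. A call takes as long as a camera call. They do not tell look-alikes from the thing itself.
- cams.outline_of(camera, query): "mask" (420x560 bool, what is visible of it).
- cams.mark_of(camera, query): "point" ([x, y, z] in m, in the coordinates of the camera as it stood for that picture, good to about 4 mm: a listed point, or the origin of a listed thing).
The state is a dict: "time_s": time; "joints": joint angles; "qvel": joint speeds; "joint_efforts": joint torques, N m; "tcp_pos": TCP position; "tool_rot": TCP orientation; "wrist_force": force on the tool from outside, world axes, zero at the start; "ft_torque": the same for the moment, N m; "grip_width": finger opening in m; "gripper_force": force on a finger pad.
Only numpy, scipy, OpenCV 4.12 (cv2) and the standard library are available. Lean on these libraries where they do the work, as an engineer would, in place of code of your own. Each camera call takes 0.05 s, during which the arm holds its last target. There are 200 camera calls.

## Task

Turn the hardness tester's carousel by its ball handles until the square specimen is clicked in below the indenter, then turn the knob on the sloping console until the pointer lines up with the set mark. Do not touch the specimens, the pointer or the mark: they must stay in their places, and the other things on the bench must be left where they are.

Things in the scene. Friction and masses are not known exactly. Their poses are not given: they have to be found in the camera images.
- tester: White hardness tester, fixed. Origin: on the bench, on the carousel's vertical axis. Base 190 x 190 x 45 mm. 60 deg from its x towards its y axis stands a column (70 x 75 mm, 150 mm from the axis, 300 mm high); its head (75 mm wide, underside 170, top 250 mm above the bench) reaches over the carousel to 30 mm from the axis. Elsewhere the carousel is open from above.
- indenter_tip (a point): Point of the indenter hanging from the head: 55 mm from the carousel's axis, 120 mm above the bench. The working station is straight below it.
- carousel (a joint): Carousel's turn, rad, anticlockwise from above positive; 0 at the start, stops at +-3.4. A sprung detent clicks at every 60 deg (1.047), where a station stands below the indenter; passing from click to click takes up to 0.35 N m (about 4 N at a ball). Let go within 20 deg of a click it swings in by itself, to within 0.03 rad, and stays.
- carousel_hub (a point): Centre of the carousel's upper face, 63 mm above the bench; turns with it. Aluminium disc, diameter 160 mm, with six stations 60 deg apart on a 55 mm radius (four locating pins each), one specimen on each. A 34 mm boss, 10 mm high, in the middle.
- ball0 (a point): Centre of one of the carousel's three steel ball handles (diameter 24 mm), 105 mm from the axis, 90 mm above the bench, on an upright 8 mm stem rising from a radial 8 mm spoke 55 mm above the bench. At the start it lies at 150 deg in the tester's frame (anticlockwise from x), midway between two stations.
- ball1 (a point): Centre of one of the carousel's three steel ball handles (diameter 24 mm), 105 mm from the axis, 90 mm above the bench, on an upright 8 mm stem rising from a radial 8 mm spoke 55 mm above the bench. At the start it lies at 270 deg in the tester's frame (anticlockwise from x), midway between two stations.
- ball2 (a point): Centre of one of the carousel's three steel ball handles (diameter 24 mm), 105 mm from the axis, 90 mm above the bench, on an upright 8 mm stem rising from a radial 8 mm spoke 55 mm above the bench. At the start it lies at 30 deg in the tester's frame (anticlockwise from x), midway between two stations.
- spec_square: THE SPECIMEN TO TEST: square dark steel block 24 x 24 x 26 mm high, the only one with four sides; at the start on any station but the one below the indenter. It stands loosely (2 to 6 mm of play) between four 6 mm locating pins on the carousel. Origin: centre of its underside.
- spec_work: Round dark steel specimen, diameter 32, 22 mm high, below the indenter at the start. It stands loosely (2 to 6 mm of play) between four 6 mm locating pins on the carousel. Origin: centre of its underside.
- spec_low: Round dark steel specimen, diameter 32, 16 mm high. It stands loosely (2 to 6 mm of play) between four 6 mm locating pins on the carousel. Origin: centre of its underside.
- spec_high: Round dark steel specimen, diameter 32, 28 mm high. It stands loosely (2 to 6 mm of play) between four 6 mm locating pins on the carousel. Origin: centre of its underside.
- spec_slim: Round dark steel specimen, diameter 29, 24 mm high. It stands loosely (2 to 6 mm of play) between four 6 mm locating pins on the carousel. Origin: centre of its underside.
- spec_hex: Six-sided dark steel specimen, 33 mm over the corners, 24 mm high. It stands loosely (2 to 6 mm of play) between four 6 mm locating pins on the carousel. Origin: centre of its underside.
- console: White load console, fixed, beside the tester (either may be on the left). Origin: on the bench. Footprint x -85 to 93, y +-90 mm. Its panel faces its -x side (the robot) and slopes 25 deg: from 75 mm high at x -85 to 130 mm high at x 33 mm; behind it a flat ridge, 130 mm high, carries the scale.
- knob (a joint): Turn of the load knob, rad, grows clockwise as seen from above its panel; range 0 to 4.0, starts between 0 and 0.8; friction 0.08 N m, stays where left. Each rad clockwise moves the pointer 16 mm towards the console's -y side (right, as seen from the robot).
- knob_grip (a point): On the knob's axis, 37 mm off the panel. The knob is a bar 42 x 14 mm, 32 mm tall (7 mm beyond this point, 25 mm below it) on a 44 mm disc over a 68 mm foot (together 14 mm high). This frame turns with the knob: x along the bar, z out of the panel (25 deg from vertical, leaning to the console's -x).
- pointer_tip (a point): Top of the pointer: thin dark upright blade, 3 mm wide, 20 mm tall, on a 10 mm black foot on the console's ridge, 61 mm +x of the console's origin; slides along the console's y, driven by the knob; starts 17 to 30 mm on the +y side of the middle.
- mark_tip (a point): Top of the set mark: equal blade, 3 mm wide, 20 mm tall, on a 16 mm aluminium foot, 14 mm behind the pointer (console +x), at the same height; stays put, 12 to 47 mm to the console's -y side of the pointer's start. Frame parallel to the console's: pointer and mark are lined up when level in y.
- bottle: White bottle, diameter 48, 140 mm high, about 0.2 m to the tester's -y side. Bystander on the bench, loose; leave it alone.
- jar: Amber jar, diameter 54, 110 mm high, about 0.16 m to the console's -y side. Bystander on the bench, loose; leave it alone.
- beaker: Clear beaker, diameter 64, 85 mm high, behind the console. Bystander on the bench, loose; leave it alone.
- dish: White dish, diameter 90, 14 mm high, between robot and instruments. Bystander on the bench, loose; leave it alone.
- wrench: Steel wrench, 130 mm, lying flat beyond the tester. Bystander on the bench, loose; leave it alone.
- tweezers: Steel tweezers, 100 mm, lying flat just behind the console. Bystander on the bench, loose; leave it alone.
Things that resemble listed ones, but are neither listed nor needed, are in the scene too. Leave any pink or red look-alike of the spec_slim alone.

How it is judged:
By the outcome, as a careful person would: the job done as asked, in the order asked, and still so for the second after the job is handed in, with the robot touching nothing.
It also fails if it takes over 72 s, if anything falls off the work surface, if the arm or the gripper's body presses on something with over 40 N, if the wrist force passes 120 N, or if a joint passes its speed limit or range.

## Working session

There is one attempt and no reset: what is moved stays moved. The work goes in short steps, Python scripts to look and compute and a tool call to move; the robot and the scene stay as the last step left them, time stands still between calls to the robot, and variables do not carry over. Pictures are saved under pics/ and viewed, at most 10 in all, crops included, and the job is handed in when it is done.

Besides the shell and the picture viewer there is one more tool, called after "Emit:" as name(argument=value, ...) on one line, values as JSON. move_arm: Moves the arm, as the interface text tells. Its arguments: {"type":"object","properties":{"moves":{"type":"array"}},"required":["moves"]}

```bash
mkdir -p pics; ls; cat > h.py <<'E'
import numpy as np, cv2
from workcell import robot, cams
from scipy.spatial.transform import Rotation as Rn
def world(cam,p,st=None):
    i=cams.camera_info(cam); p=np.array(p)
    if 'R' in i: return np.array(i['R']).T@(p-np.array(i['t']))
    T=np.array(i['tool_from_camera']); q=T[:3,:3]@p+T[:3,3]
    st=st or robot.get_state()
    return Rn.from_euler('xyz',st['tool_rot']).as_matrix()@q+np.array(st['tcp_pos'])
def proj(cam,X):
    i=cams.camera_info(cam); c=np.array(i['R'])@np.array(X)+np.array(i['t']); u=np.array(i['mtx'])@c; return u[:2]/u[2]
E
python3 - <<'E'
from h import *
s=robot.get_state(); print(s['tcp_pos'],s['tool_rot'],s['time_s'])
ims=[]
for c in ('scene','top'):
    im=cams.get_image(c); cv2.imwrite(f'pics/{c}0.png',im)
    for q in ['tester','indenter_tip','carousel_hub','ball0','ball1','ball2','spec_square','console','knob_grip','pointer_tip','mark_tip']:
        try: r=cams.mark_of(c,q)
        except Exception as e: print(q,e);continue
        for d in r[:3]:
            X=world(c,d['point']); print(c,q,round(d['conf'],2),X.round(4),proj(c,X).round(0))
print(robot.get_state()['time_s'])
E
```

```text
pics
[0.20778756 0.56284503 0.40366265] [ 3.13978050e+00 -1.12575223e-04 -3.53793600e-01] 0.0
scene tester 0.71 [ 0.5553 -0.1757  0.    ] [249. 223.]
scene indenter_tip 0.61 [ 0.5795 -0.1285  0.1151] [261. 207.]
scene carousel_hub 0.61 [ 0.5598 -0.1759  0.0654] [248. 209.]
scene carousel_hub 0.41 [ 0.553  -0.178   0.0011] [249. 222.]
scene ball0 0.82 [ 0.645  -0.1157  0.0862] [257. 234.]
scene ball0 0.7 [ 0.5651 -0.2792  0.0866] [211. 196.]
scene ball1 0.82 [ 0.645  -0.1157  0.0862] [257. 234.]
scene ball1 0.7 [ 0.5651 -0.2792  0.0866] [211. 196.]
scene ball2 0.82 [ 0.645  -0.1157  0.0862] [257. 234.]
scene ball2 0.7 [ 0.5651 -0.2792  0.0866] [211. 196.]
scene console 0.59 [0.5371 0.2262 0.0021] [393. 256.]
scene console 0.43 [0.5924 0.2655 0.1477] [422. 244.]
scene knob_grip 0.75 [0.4915 0.2119 0.1342] [402. 210.]
scene knob_grip 0.62 [ 0.5587 -0.1752  0.0671] [248. 209.]
scene knob_grip 0.37 [ 0.5782 -0.129   0.0645] [261. 219.]
scene pointer_tip 0.57 [0.5947 0.2684 0.1485] [423. 245.]
scene pointer_tip 0.39 [ 0.5907 -0.3793  0.0031] [179. 214.]
scene mark_tip 0.58 [ 0.6124 -0.1728
[... 595 characters left out ...]
1 0.96 [ 0.4584 -0.1251  0.089 ] [309. 286.]
top ball1 0.92 [ 0.5605 -0.2789  0.0924] [395. 252.]
top ball1 0.59 [ 0.589  -0.3771 -0.0049] [431. 254.]
top ball2 0.96 [ 0.4584 -0.1251  0.089 ] [309. 286.]
top ball2 0.92 [ 0.5605 -0.2789  0.0924] [395. 252.]
top ball2 0.59 [ 0.589  -0.3771 -0.0049] [431. 254.]
top spec_square 0.44 [ 0.4956 -0.1797  0.0662] [339. 274.]
top console 0.65 [0.5359 0.2195 0.    ] [162. 221.]
top knob_grip 0.65 [0.4907 0.2064 0.1377] [144. 231.]
top knob_grip 0.64 [0.5854 0.2703 0.1537] [123. 175.]
top pointer_tip 0.56 [0.5858 0.2677 0.1542] [124. 175.]
top pointer_tip 0.32 [ 0.5769 -0.1226  0.1172] [321. 225.]
top mark_tip 0.63 [0.607  0.2326 0.1533] [145. 169.]
1.2
```

```bash
python3 - <<'E'
import cv2,numpy as np
a=cv2.imread('pics/top0.png')
c=a[195:310,270:420]; c=cv2.resize(c,None,fx=4.6,fy=4.6,interpolation=cv2.INTER_CUBIC);cv2.imwrite('pics/crop_top.png',c)
s=cv2.imread('pics/scene0.png'); m=np.hstack([a,s]); cv2.imwrite('pics/both.png',cv2.resize(m,(800,300),interpolation=cv2.INTER_AREA))
E
```

```text
(no output)
```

View pics/both.png

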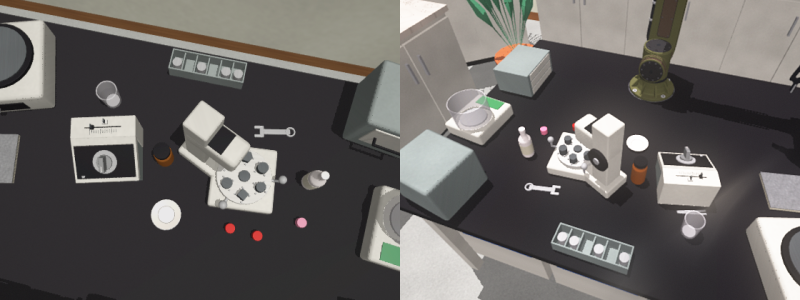

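View pics/crop_top.png

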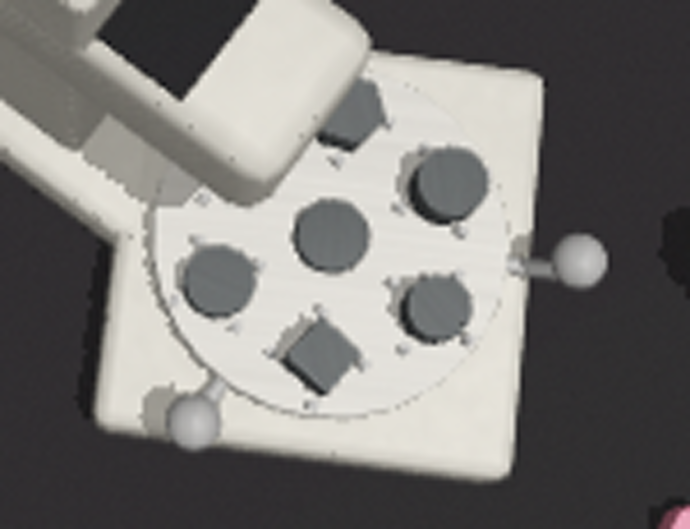

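The top crop shows the diamond-shaped block at crop (320,355), which is top px (339,272). It is the only four-sided specimen: hexagon at (350,110), rounds at the other places, boss at (330,235). It sits about 120° anticlockwise of the indenter, so the carousel must turn -120°. Ball1, at top px (395,252), can carry the whole turn clear of the head.

```bash
cat >> h.py <<'E'
def Rdown(yawdeg): return Rn.from_euler('xyz',[180,0,yawdeg],degrees=True)
def plan(wps,grip,start=None):
    """wps: (pos, Rotation, nrows); prints tool-frame rows"""
    s=robot.get_state(); p=np.array(s['tcp_pos']);R=Rn.from_euler('xyz',s['tool_rot'])
    if start: p,R=np.array(start[0]),start[1]
    out=[]
    for q,Q,n in wps:
        p0,R0=p.copy(),R; w=(R0.inv()*Q).as_rotvec()
        for k in range(1,n+1):
            pt=p0+(np.array(q)-p0)*k/n; Rt=R0*Rn.from_rotvec(w*k/n)
            d=np.round(R.inv().apply(pt-p)*1000,1); a=np.round(np.degrees((R.inv()*Rt).as_rotvec()),1)
            out.append([*map(float,a),*map(float,d),grip]); p=p+R.apply(d/1000); R=R*Rn.from_rotvec(np.radians(a))
    for i in range(0,len(out),8): print('['+','.join(str(r) for r in out[i:i+8])+']')
E
python3 - <<'E'
from h import *
print(np.round(cams.camera_info('wrist')['tool_from_camera'],3), cams.camera_info('wrist')['mtx'])
plan([([.42,.2,.405],Rdown(-20.27),8)],40)
E
```

```text
[[ 0.    -0.966 -0.257  0.064]
 [ 1.     0.001 -0.001  0.001]
 [ 0.001 -0.257  0.966  0.031]
 [ 0.     0.     0.     1.   ]] [[367.0360192    0.         283.43777405]
 [  0.         367.0360192  205.41682097]
 [  0.           0.           1.        ]]
[[0.0, -0.0, 0.0, 40.6, 33.4, -0.0, 40],[0.0, -0.0, 0.0, 40.6, 33.3, -0.1, 40],[0.0, -0.0, 0.0, 40.6, 33.4, -0.0, 40],[0.0, -0.0, 0.0, 40.6, 33.3, -0.1, 40],[0.0, -0.0, 0.0, 40.5, 33.4, 0.0, 40],[0.0, -0.0, 0.0, 40.6, 33.4, -0.0, 40],[0.0, -0.0, 0.0, 40.6, 33.3, -0.1, 40],[0.0, -0.0, 0.0, 40.6, 33.4, -0.0, 40]]
```

Emit:
move_arm(moves=[[0, 0, 0, 40.6, 33.4, 0, 40], [0, 0, 0, 40.6, 33.3, 0, 40], [0, 0, 0, 40.6, 33.4, 0, 40], [0, 0, 0, 40.6, 33.3, 0, 40], [0, 0, 0, 40.5, 33.4, 0, 40], [0, 0, 0, 40.6, 33.4, 0, 40], [0, 0, 0, 40.6, 33.3, 0, 40], [0, 0, 0, 40.6, 33.4, 0, 40]])

```text
time_s: 2.2
tcp_pos: [0.4204, 0.1983, 0.4051]
tool_rot: [-3.141, -0.0, -0.353]
wrist_force: [0.8, 0.1, 0.2]
grip_width: 0.0397
gripper_force: 0.0
```

```bash
python3 - <<'E'
from h import *
s=robot.get_state(); print(s['tcp_pos'],np.degrees(s['tool_rot']),s['time_s'],np.round(s['joints'],2),np.round(s['qvel'],2))
im=cams.get_image('wrist'); cv2.imwrite('pics/w1.png',im)
for q in ['console','knob_grip','pointer_tip','mark_tip']:
    for d in cams.mark_of('wrist',q)[:2]: print(q,round(d['conf'],2),world('wrist',d['point'],s).round(4))
plan([([.40,.02,.405],Rdown(-40),4),([.43,-.22,.405],Rdown(-70),5),([.563,-.279,.405],Rdown(-87),3)],40)
E
```

```text
[0.42041695 0.1983023  0.40506472] [-1.79948857e+02 -2.48331194e-02 -2.02499715e+01] 2.2 [ 0.88 -0.33 -0.24  0.   -1.65  0.34] [-0.92  0.05  0.03  0.    0.01  0.91]
console 0.76 [0.5367 0.2239 0.0021]
knob_grip 0.58 [0.4898 0.2139 0.138 ]
[[-0.0, 0.0, 4.9, 10.9, 43.9, -0.1, 40],[-0.0, 0.0, 4.9, 14.7, 42.8, -0.1, 40],[-0.0, 0.0, 5.0, 18.3, 41.5, -0.1, 40],[-0.0, 0.0, 4.9, 21.8, 39.6, -0.0, 40],[-0.0, 0.0, 6.0, 35.5, 32.9, -0.0, 40],[-0.0, 0.0, 6.0, 38.7, 29.0, -0.0, 40],[-0.0, 0.0, 6.0, 41.5, 24.9, -0.1, 40],[-0.0, 0.0, 6.0, 43.9, 20.3, 0.0, 40]]
[[-0.0, 0.0, 6.0, 45.7, 15.7, -0.0, 40],[-0.0, 0.0, 5.7, 33.6, -35.0, -0.0, 40],[-0.0, 0.0, 5.6, 30.1, -38.1, -0.0, 40],[0.0, 0.0, 5.7, 26.1, -40.8, -0.0, 40]]
```

View pics/w1.png

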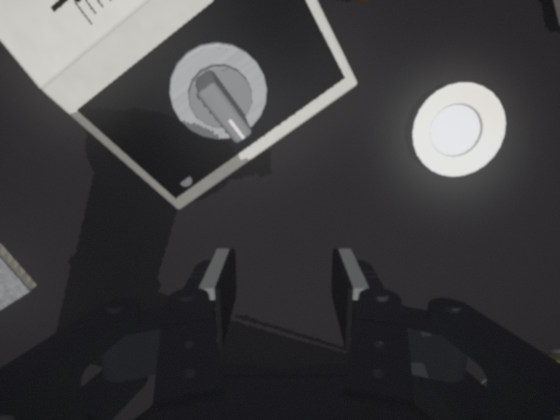

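The wrist view shows the console panel with the knob bar at about px (225,105) and the dish at (460,130). The pointer and mark are at the top edge. Next I go to ball1.

Emit:
move_arm(moves=[[0, 0, 4.9, 11, 44, 0, 40], [0, 0, 4.9, 15, 43, 0, 40], [0, 0, 5, 18, 41.5, 0, 40], [0, 0, 4.9, 22, 39.6, 0, 40], [0, 0, 6, 35.5, 33, 0, 40], [0, 0, 6, 38.7, 29, 0, 40], [0, 0, 6, 41.5, 25, 0, 40], [0, 0, 6, 44, 20.3, 0, 40]])

```text
time_s: 3.45
tcp_pos: [0.4248, -0.173, 0.4049]
tool_rot: [-3.141, -0.0, -1.118]
wrist_force: [0.3, 0.3, 0.2]
grip_width: 0.0398
gripper_force: 0.0
```

Emit:
move_arm(moves=[[0, 0, 6, 45.7, 15.7, 0, 40], [0, 0, 5.7, 33.6, -35, 0, 40], [0, 0, 5.6, 30, -38, 0, 40], [0, 0, 5.7, 26, -40.8, 0, 40], [0, 0, 0, 0, 0, 0, 40], [0, 0, 0, 0, 0, 0, 40]])

```text
time_s: 4.2
tcp_pos: [0.5639, -0.2782, 0.4043]
tool_rot: [3.141, -0.0, -1.516]
wrist_force: [0.1, -0.3, 0.9]
grip_width: 0.0402
gripper_force: 0.0
```

```bash
python3 - <<'E'
from h import *
s=robot.get_state(); print(s['tcp_pos'],np.degrees(s['tool_rot']),s['time_s'],np.round(s['joints'],2))
im=cams.get_image('wrist'); cv2.imwrite('pics/w2.png',im)
for q in ['tester','carousel_hub','ball1','spec_square','indenter_tip']:
    for d in cams.mark_of('wrist',q)[:3]: print(q,round(d['conf'],2),world('wrist',d['point'],s).round(4))
E
```

```text
[ 0.56389463 -0.27820344  0.40431562] [ 1.79946063e+02 -1.48148579e-03 -8.68489249e+01] 4.2 [-0.14  0.12  0.17  0.   -1.62  0.2 ]
tester 0.9 [ 0.5538 -0.1748  0.0034]
tester 0.28 [ 0.5286 -0.2204  0.0638]
carousel_hub 0.95 [ 0.5522 -0.1744  0.0627]
ball1 0.68 [ 0.5638 -0.2794  0.091 ]
ball1 0.48 [ 0.5553 -0.1755  0.0032]
spec_square 0.52 [ 0.501  -0.1801  0.0631]
spec_square 0.5 [ 0.5536 -0.1724  0.0628]
```

View pics/w2.png

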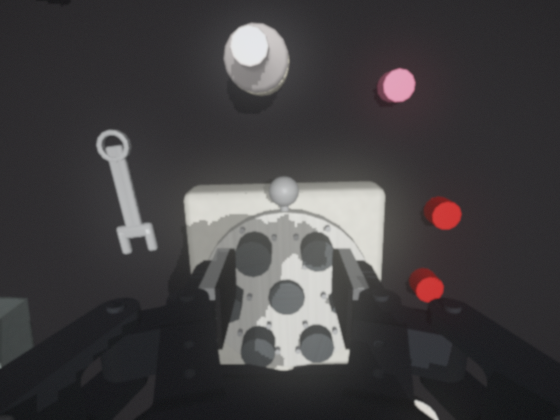

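Emit:
move_arm(moves=[[0, 0, -1.4, 1, 0.3, 32, 40], [0, 0, 0, 0, 0, 42, 40], [0, 0, 0, 0, 0, 42, 40], [0, 0, 0, 0, 0, 30, 40], [0, 0, 0, 0, 0, 13.5, 40], [0, 0, 0, 0, 0, 0, 35], [0, 0, 0, 0, 0, 0, 34]])

```text
time_s: 5.38
tcp_pos: [0.5634, -0.2805, 0.2474]
tool_rot: [-3.139, -0.001, -1.493]
wrist_force: [0.3, 1.0, 0.3]
grip_width: 0.0339
gripper_force: 0.0
```

```bash
python3 - <<'E'
from h import *
s=robot.get_state(); print(s['tcp_pos'],s['wrist_force'],s['grip_width'])
im=cams.get_image('wrist'); cv2.imwrite('pics/w3.png',im)
E
```

```text
[ 0.56344392 -0.28051454  0.24735279] [0.32609493 0.97589038 0.25786168] 0.03394018456156827
```

View pics/w3.png

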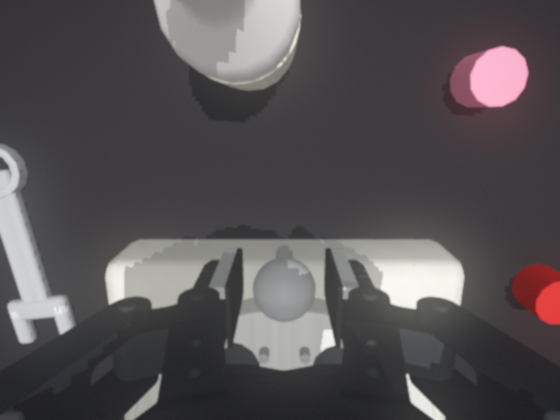

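The ball sits centred between the pads at px (284,290), so I sweep the arc.

Emit:
move_arm(moves=[[0, 0, 2, -0.1, 3.7, 0, 34], [0, 0, 5, -0.4, 9.2, 0, 34], [0, 0, 5, -0.4, 9.2, 0, 34], [0, 0, 5, -0.4, 9.2, 0, 34], [0, 0, 5, -0.4, 9.2, 0, 34], [0, 0, 5, -0.4, 9.2, 0, 34], [0, 0, 5, -0.4, 9.2, 0, 34], [0, 0, 5, -0.4, 9.2, 0, 34]])

```text
time_s: 6.42
tcp_pos: [0.4978, -0.264, 0.2461]
tool_rot: [-3.14, 0.0, -2.144]
wrist_force: [0.5, -0.7, 0.1]
grip_width: 0.0338
gripper_force: 0.0
```

```bash
python3 - <<'E'
from h import *
s=robot.get_state(); p=np.array(s['tcp_pos']); d=p[:2]-[.5548,-.1747]
print(p,np.degrees(s['tool_rot']),np.hypot(*d),np.degrees(np.arctan2(d[1],d[0]))%360,s['wrist_force'])
E
```

```text
[ 0.49778827 -0.26400177  0.24612589] [-1.79910837e+02  2.61307391e-02 -1.22815549e+02] 0.10594877370392865 237.44516386068767 [ 0.53463614 -0.74286067  0.06436891]
```

Emit:
move_arm(moves=[[0, 0, 5, -0.4, 9.2, 0, 34], [0, 0, 5, -0.4, 9.2, 0, 34], [0, 0, 5, -0.4, 9.2, 0, 34], [0, 0, 5, -0.4, 9.2, 0, 34], [0, 0, 5, -0.4, 9.2, 0, 34], [0, 0, 5, -0.4, 9.2, 0, 34], [0, 0, 5, -0.4, 9.2, 0, 34], [0, 0, 5, -0.4, 9.2, 0, 34]])

```text
time_s: 7.42
tcp_pos: [0.4541, -0.2069, 0.2461]
tool_rot: [-3.14, 0.002, -2.842]
wrist_force: [2.0, -2.9, -1.1]
grip_width: 0.0342
gripper_force: 2.1
```

```bash
python3 - <<'E'
from h import *
s=robot.get_state(); p=np.array(s['tcp_pos']); d=p[:2]-[.5548,-.1747]
print(p,np.degrees(s['tool_rot']),np.hypot(*d),np.degrees(np.arctan2(d[1],d[0]))%360,s['wrist_force'],np.round(s['joints'],2))
E
```

```text
[ 0.45407339 -0.20693086  0.2461138 ] [-1.79888918e+02  9.91296224e-02 -1.62831687e+02] 0.10575764189764825 197.74381843417305 [ 2.02003425 -2.9486769  -1.08762295] [-0.02 -0.2  -0.43  0.   -1.34 -1.25]
```

Emit:
move_arm(moves=[[0, 0, 5, -0.4, 9.2, 0, 34], [0, 0, 5, -0.4, 9.2, 0, 34], [0, 0, 5, -0.4, 9.2, 0, 34], [0, 0, 5, -0.4, 9.2, 0, 34], [0, 0, 5, -0.4, 9.2, 0, 34], [0, 0, 5, -0.4, 9.2, 0, 34], [0, 0, 5, -0.4, 9.2, 0, 34], [0, 0, 5, -0.4, 9.2, 0, 34]])

```text
time_s: 8.43
tcp_pos: [0.4573, -0.1343, 0.2459]
tool_rot: [3.141, 0.001, 2.744]
wrist_force: [1.1, 0.4, -0.9]
grip_width: 0.0337
gripper_force: 0.0
```

Emit:
move_arm(moves=[[0, 0, 4, -0.3, 7.3, 0, 34], [0, 0, 0, 0, 0, 0, 38], [0, 0, 0, 0, 0, 0, 44], [0, 0, 0, 0, 0, 0, 44]])

```text
time_s: 8.93
tcp_pos: [0.4603, -0.1282, 0.2454]
tool_rot: [3.142, 0.0, 2.678]
wrist_force: [0.7, -0.1, 0.0]
grip_width: 0.044
gripper_force: 0.0
```

```bash
python3 - <<'E'
from h import *
s=robot.get_state(); p=np.array(s['tcp_pos']); d=p[:2]-[.5548,-.1747]
print(p,np.degrees(s['tool_rot']),np.hypot(*d),np.degrees(np.arctan2(d[1],d[0]))%360,s['wrist_force'],s['time_s'])
im=cams.get_image('wrist'); 
for d in cams.mark_of('wrist','ball1')[:2]: print(d['conf'],world('wrist',d['point'],s))
im2=cams.get_image('top')
cv2.imwrite('pics/w4.png',np.hstack([cv2.resize(im,(400,300)),cv2.resize(im2[180:330,250:450],(400,300))]))
E
```

```text
[ 0.46032051 -0.12821178  0.24537635] [1.79997352e+02 1.58713941e-02 1.53437847e+02] 0.10529733916562768 153.80070806645134 [ 0.68299015 -0.08598511  0.04766935] 8.925
0.74 [ 0.45942557 -0.13099797  0.08925987]
```

View pics/w4.png

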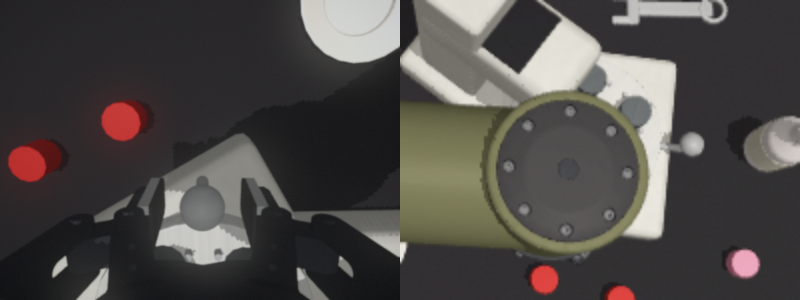

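```bash
python3 - <<'E'
from h import *
plan([([.4595,-.130,.41],Rdown(153.4),4),([.43,0,.42],Rdown(153.4+70),8),([.46,.1,.42],Rdown(303.4),8),([.50,.20,.42],Rdown(372),8)],60)
E
```

```text
[[-0.0, 0.0, 0.0, -0.0, -0.5, -41.2, 60],[-0.0, 0.0, 0.0, -0.0, -0.5, -41.2, 60],[-0.0, 0.0, 0.0, -0.1, -0.6, -41.2, 60],[-0.0, 0.0, 0.0, 0.0, -0.5, -41.1, 60],[-0.0, -0.0, -8.7, 10.6, 12.9, -1.3, 60],[-0.0, -0.0, -8.8, 8.5, 14.3, -1.2, 60],[-0.0, -0.0, -8.7, 6.2, 15.5, -1.3, 60],[-0.0, -0.0, -8.8, 3.8, 16.2, -1.2, 60]]
[[-0.0, -0.0, -8.7, 1.2, 16.6, -1.3, 60],[-0.0, -0.0, -8.8, -1.2, 16.6, -1.2, 60],[-0.0, -0.0, -8.7, -3.8, 16.3, -1.3, 60],[-0.0, -0.0, -8.8, -6.2, 15.4, -1.3, 60],[-0.0, -0.0, -10.0, -11.3, 6.5, 0.0, 60],[-0.0, -0.0, -10.0, -12.3, 4.4, 0.0, 60],[-0.0, -0.0, -10.0, -12.9, 2.3, 0.0, 60],[0.0, -0.0, -10.0, -13.0, -0.0, 0.0, 60]]
[[0.0, -0.0, -10.0, -12.9, -2.3, 0.0, 60],[0.0, -0.0, -10.0, -12.2, -4.5, 0.0, 60],[0.0, -0.0, -10.0, -11.3, -6.6, 0.0, 60],[0.0, -0.0, -10.0, -10.0, -8.4, 0.0, 60],[0.0, -0.0, -8.6, -7.7, -11.1, 0.0, 60],[0.0, -0.0, -8.5, -5.9, -12.0, 0.0, 60],[0.0, -0.0, -8.6, -4.1, -12.9, 0.0, 60],[0.0, -0.0, -8.6, -2.1, -13.3, 0.0, 60]]
[[0.0, -0.0, -8.6, -0.2, -13.4, 0.0, 60],[0.0, -0.0, -8.5, 1.9, -13.3, 0.0, 60],[0.0, -0.0, -8.6, 3.9, -12.9, 0.0, 60],[0.0, -0.0, -8.6, 5.7, -12.2, 0.0, 60]]
```

Emit:
move_arm(moves=[[0, 0, 0, 0, -0.5, -41, 44], [0, 0, 0, 0, -0.5, -41, 50], [0, 0, 0, 0, -0.5, -41, 60], [0, 0, 0, 0, -0.5, -41, 60], [0, 0, -8.7, 10.6, 12.9, -1.3, 60], [0, 0, -8.8, 8.5, 14.3, -1.3, 60], [0, 0, -8.7, 6.2, 15.5, -1.3, 60], [0, 0, -8.8, 3.8, 16.2, -1.2, 60]])

```text
time_s: 10.07
tcp_pos: [0.4446, -0.0643, 0.4144]
tool_rot: [-3.141, 0.0, -2.99]
wrist_force: [0.2, -0.7, 0.5]
grip_width: 0.0599
gripper_force: 0.0
```

Emit:
move_arm(moves=[[0, 0, -8.7, 1.2, 16.6, -1.3, 60], [0, 0, -8.8, -1.2, 16.6, -1.3, 60], [0, 0, -8.7, -3.8, 16.2, -1.3, 60], [0, 0, -8.8, -6.2, 15.5, -1.3, 60], [0, 0, -10, -11.3, 6.5, 0, 60], [0, 0, -10, -12.3, 4.4, 0, 60], [0, 0, -10, -12.9, 2.2, 0, 60], [0, 0, -10, -13, 0, 0, 60]])

```text
time_s: 11.08
tcp_pos: [0.4452, 0.0505, 0.4195]
tool_rot: [-3.142, -0.0, -1.68]
wrist_force: [0.2, -0.5, -0.7]
grip_width: 0.0598
gripper_force: 0.0
```

Emit:
move_arm(moves=[[0, 0, -10, -12.9, -2.2, 0, 60], [0, 0, -10, -12.3, -4.5, 0, 60], [0, 0, -10, -11.3, -6.5, 0, 60], [0, 0, -10, -10, -8.5, 0, 60], [0, 0, -8.6, -7.7, -11, 0, 60], [0, 0, -8.6, -6, -12, 0, 60], [0, 0, -8.6, -4, -13, 0, 60], [0, 0, -8.6, -2, -13.3, 0, 60]])

```text
time_s: 12.08
tcp_pos: [0.4803, 0.1507, 0.4194]
tool_rot: [3.141, 0.0, -0.382]
wrist_force: [-1.1, 0.2, -0.4]
grip_width: 0.0602
gripper_force: 0.0
```

Emit:
move_arm(moves=[[0, 0, -8.6, 0, -13.4, 0, 60], [0, 0, -8.5, 2, -13.3, 0, 60], [0, 0, -8.6, 4, -13, 0, 60], [0, 0, -8.6, 5.7, -12.2, 0, 60], [0, 0, 0, 0, 0, 0, 60]])

```text
time_s: 12.7
tcp_pos: [0.5004, 0.2008, 0.4189]
tool_rot: [3.141, 0.001, 0.211]
wrist_force: [-0.1, -1.7, 0.3]
grip_width: 0.0597
gripper_force: 0.0
```

```bash
python3 - <<'E'
from h import *
s=robot.get_state(); print(s['tcp_pos'],np.degrees(s['tool_rot']),s['time_s'],np.round(s['joints'],2))
im=cams.get_image('wrist'); cv2.imwrite('pics/w5.png',im)
for q in ['console','knob_grip','pointer_tip','mark_tip']:
    for d in cams.mark_of('wrist',q)[:2]:
        print(q,round(d['conf'],2),world('wrist',d['point'],s).round(4),(np.array(cams.camera_info('wrist')['mtx'])@d['point']/d['point'][2])[:2].round(0))
t=cams.get_image('top'); cv2.imwrite('pics/t5.png',t)
for q in ['ball0','spec_square']:
    for d in cams.mark_of('top',q)[:2]: print(q,round(d['conf'],2),world('top',d['point']).round(4))
c=cv2.resize(t[195:310,250:420],(510,345)); 
cv2.imwrite('pics/v5.png',np.hstack([cv2.resize(im,(460,345)),c[:, :340]]))
E
```

```text
[0.50044364 0.20082557 0.41893615] [1.79967640e+02 5.88540731e-02 1.20878317e+01] 12.7 [ 0.75 -0.12 -0.04 -0.   -1.65  1.03]
console 0.74 [ 0.5349  0.221  -0.0028] [272. 133.]
knob_grip 0.87 [0.4894 0.2107 0.1318] [267. 210.]
pointer_tip 0.94 [0.5858 0.2666 0.1504] [207.  49.]
mark_tip 0.82 [0.6095 0.2342 0.1495] [267.  20.]
ball0 0.84 [ 0.4581 -0.1297  0.0953]
ball0 0.83 [ 0.5619 -0.2808  0.0893]
```

View pics/v5.png

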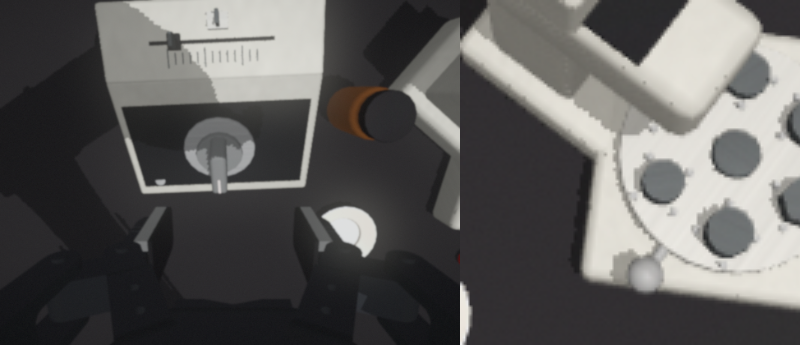

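Wrist view (460-px wide scale): pointer at (175,40) left of the mark at (213,18), knob bar from (214,140) to (221,190). The top crop shows ball0 back at 155° and only rounds at the left and lower stations, so the carousel has made -120°. Next I enlarge the console to get pixel positions.

```bash
python3 - <<'E'
import cv2
im=cv2.imread('pics/w5.png'); cv2.imwrite('pics/c5.png',cv2.resize(im[0:240,130:390],None,fx=2.5,fy=2.5,interpolation=cv2.INTER_CUBIC))
E
```

```text
(no output)
```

View pics/c5.png

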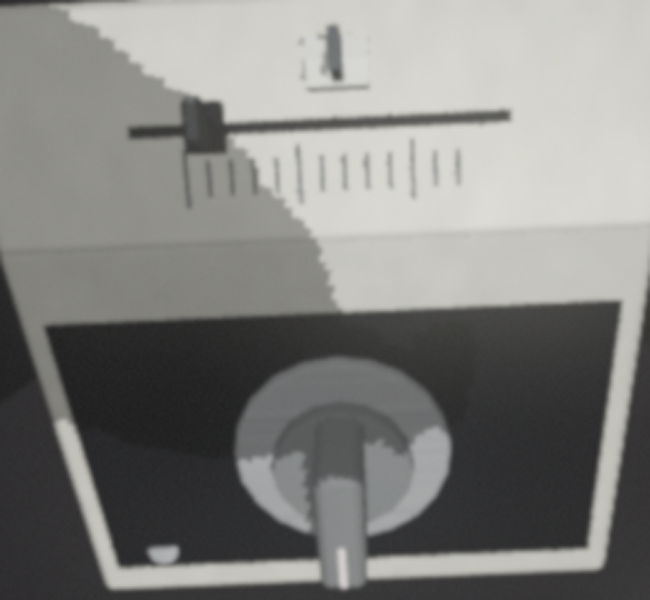

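```bash
cat >> h.py <<'E'
def ray(px,st):
    i=cams.camera_info('wrist'); T=np.array(i['tool_from_camera']); R=Rn.from_euler('xyz',st['tool_rot']).as_matrix()
    d=R@T[:3,:3]@np.linalg.inv(np.array(i['mtx']))@np.array([px[0],px[1],1.]); o=R@T[:3,3]+np.array(st['tcp_pos']); return o,d
def onplane(px,st,p0,n):
    o,d=ray(px,st); return o+d*(np.dot(np.array(p0)-o,n)/np.dot(d,n))
E
python3 - <<'E'
from h import *
s=robot.get_state(); P=lambda x,y:(x/2.5+130-.3,y/2.5-.3)
hz=lambda x,y,z:onplane(P(x,y),s,[0,0,z],[0,0,1])
def ang(a,b): v=b-a; return np.degrees(np.arctan2(v[0],-v[1]))
a,b=hz(130,133,.13),hz(508,115,.13); print('slot',a,b,np.linalg.norm(b-a),ang(a,b),(a+b)/2)
a,b=hz(0,250,.13),hz(650,225,.13); print('ridge',ang(a,b),a,b)
a,b=hz(110,575,.076),hz(600,555,.076); print('lower',ang(a,b),a,b,np.linalg.norm(b-a),(a+b)/2)
psi=np.radians(14); ex=np.array([np.cos(psi),np.sin(psi),0]); ey=np.array([-ex[1],ex[0],0])
n=-np.sin(np.radians(25))*ex+np.array([0,0,np.cos(np.radians(25))]); sx=np.cross(ey,n)
g=np.array([.490,.2107,.136]); 
for o in (5,7):
  f=onplane(P(340,420),s,g+o/1000*n,n); e=onplane(P(343,583),s,g+o/1000*n,n)
  v=e-f; print('bar',o,f,e,np.linalg.norm(v),'angle from panel up-slope',np.degrees(np.arctan2(v@ey,v@sx)),(e+f)/2)
# foot circle on panel : 68 mm foot left/right extremes
for px in [(235,455),(452,450),(342,356)]: print('foot',onplane(P(*px),s,g-.028*n,n))
print('pointer foot',hz(203,125,.135),'mark foot',hz(338,88,.13))
E
```

```text
slot [0.582407   0.28661614 0.13      ] [0.6075011  0.19044279 0.13      ] 0.09939329230637847 14.623887517561595 [0.59495405 0.23852946 0.13      ]
ridge 14.20162377952791 [0.54564425 0.31697553 0.13      ] [0.58882938 0.14632993 0.13      ]
lower 14.551925186413934 [0.43818544 0.28811466 0.076     ] [0.48234994 0.11797947 0.076     ] 0.17577396407643847 [0.46026769 0.20304707 0.076     ]
bar 5 [0.5239875  0.21717501 0.15762519] [0.4728074  0.20713504 0.13333583] 0.05753413803410771 angle from panel up-slope 177.37016789600284 [0.49839745 0.21215503 0.14548051]
bar 7 [0.5243808  0.21714009 0.16000596] [0.47372719 0.2072034  0.13596646] 0.056942283318346366 angle from panel up-slope 177.37016789600284 [0.49905399 0.21217175 0.14798621]
foot [0.49941094 0.24706524 0.11346582]
foot [0.51475796 0.18255576 0.11313236]
foot [0.5369484  0.22065415 0.12747045]
pointer foot [0.5878603  0.26709863 0.135     ] mark foot [0.60456191 0.23525099 0.13      ]
```

Measurements: console yaw is about 14.5°, with slot length 99 mm and panel width 176 mm fitting the text. The bar lies almost straight up the slope, and the knob grip is at about (0.493, 0.212, 0.136). I'll approach along the panel normal.

```bash
cat >> h.py <<'E'
psi=np.radians(14.5); ex=np.array([np.cos(psi),np.sin(psi),0]); ey=np.array([-ex[1],ex[0],0])
n=-np.sin(np.radians(25))*ex+np.array([0,0,np.cos(np.radians(25))]); sx=np.cross(ey,n)
g=np.array([.493,.212,.136])
def Rk(a): # tool x at angle a deg from upslope about n
    x=np.cos(np.radians(a))*sx+np.sin(np.radians(a))*ey; z=-n
    return Rn.from_matrix(np.array([x,np.cross(z,x),z]).T)
E
python3 - <<'E'
from h import *
plan([(g+.25*n,Rk(-2.6),6),(g+.20*n,Rk(-2.6),2)],50)
E
```

```text
[[0.2, 4.2, 0.0, -18.4, -1.4, 9.5, 50],[0.2, 4.1, 0.1, -19.0, -1.5, 8.2, 50],[0.1, 4.2, -0.0, -19.5, -1.3, 6.7, 50],[0.2, 4.1, 0.0, -20.0, -1.4, 5.4, 50],[0.2, 4.2, 0.0, -20.3, -1.3, 3.9, 50],[0.2, 4.2, 0.1, -20.5, -1.3, 2.4, 50],[-0.0, -0.0, -0.0, -0.0, 0.0, 25.0, 50],[-0.0, -0.0, -0.0, -0.1, 0.0, 25.0, 50]]
```

Emit:
move_arm(moves=[[0.2, 4.2, 0, -18.4, -1.4, 9.5, 50], [0.2, 4.1, 0, -19, -1.4, 8.2, 50], [0.1, 4.2, 0, -19.5, -1.4, 6.7, 50], [0.2, 4.1, 0, -20, -1.4, 5.4, 50], [0.2, 4.2, 0, -20.3, -1.3, 3.9, 50], [0.2, 4.2, 0, -20.5, -1.3, 2.4, 50], [0, 0, 0, 0, 0, 25, 50], [0, 0, 0, 0, 0, 25, 50]])

```text
time_s: 14.1
tcp_pos: [0.4111, 0.1908, 0.3171]
tool_rot: [-3.119, -0.438, 0.207]
wrist_force: [0.3, 0.4, -0.4]
grip_width: 0.0498
gripper_force: 0.0
```

```bash
python3 - <<'E'
from h import *
s=robot.get_state(); p=np.array(s['tcp_pos']);print(p,np.degrees(s['tool_rot']),s['time_s'],np.round(s['joints'],2),(p-g)@n,(p-g)@sx,(p-g)@ey, Rn.from_euler('xyz',s['tool_rot']).as_matrix()[:,2],-n)
im=cams.get_image('wrist'); cv2.imwrite('pics/w6.png',im)
for d in cams.mark_of('wrist','knob_grip')[:2]:
    X=world('wrist',d['point'],s); print(d['conf'],X,(X-g)@n,(X-g)@sx,(X-g)@ey)
E
```

```text
[0.41108049 0.19079501 0.31713981] [-178.71251785  -25.09893332   11.84963761] 14.1 [ 0.98 -0.59 -0.72  0.32 -1.12  0.71] 0.19993016650314083 -0.00013830976431210322 -1.8555631186242715e-05 [ 0.41042451  0.10907145 -0.90534808] [ 0.40915687  0.10581516 -0.90630779]
0.6 [0.4903413  0.21429756 0.13132194] -0.0033950562284187596 -0.0037885203462024266 0.00289006411438714
```

View pics/w6.png

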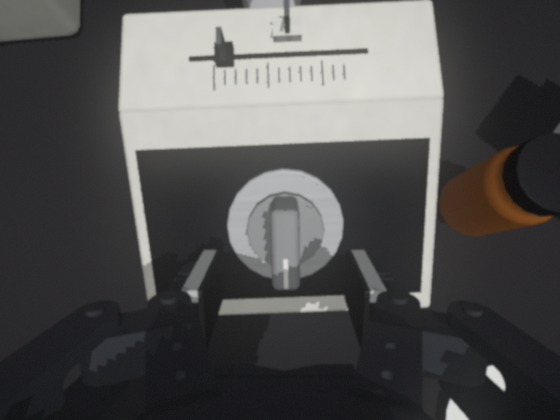

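```bash
python3 - <<'E'
from h import *
s=robot.get_state()
def rel(px,h): X=onplane(px,s,g+h*n,n)-g; return np.round([X@sx*1000,X@ey*1000],1)
print('foot top/bot/left/right @9mm',rel((286,169),-.028),rel((286,281),-.028),rel((229,225),-.028),rel((343,225),-.028))
print('disc top edge @14',rel((286,191),-.023))
print('bar far top edge',rel((286,209),.007),'near',rel((286,289),.007),'far bottom/top196',rel((286,196),.007), 'sides',rel((272,260),.007),rel((299,260),.007))
E
```

```text
foot top/bot/left/right @9mm [29.8 -2.9] [-36.   -0.3] [-0.4 30.2] [ -3.1 -33.5]
disc top edge @14 [18.9 -2.4]
bar far top edge [17.3 -2.2] near [-22.6  -0.6] far bottom/top196 [23.4 -2.4] sides [-7.3  5.4] [-7.8 -7.3]
```

Knob seen at px (286,225). Its foot and bar centre lie 3 mm down-slope and 1.5 mm towards console -y of my estimate, so I correct for that and lower.

Emit:
move_arm(moves=[[0, 0, 0, -3, 1.5, 15, 46], [0, 0, 0, 0, 0, 16, 40], [0, 0, 0, 0, 0, 10, 36], [0, 0, 0, 0, 0, 5, 34], [0, 0, 0, 0, 0, 0, 30], [0, 0, 0, 0, 0, 0, 24], [0, 0, 0, 0, 0, 0, 22], [0, 0, 0, 0, 0, 0, 20]])

```text
time_s: 15.2
tcp_pos: [0.4278, 0.1939, 0.2744]
tool_rot: [-3.121, -0.437, 0.207]
wrist_force: [0.9, 0.1, 0.1]
grip_width: 0.02
gripper_force: 0.0
```

```bash
python3 - <<'E'
from h import *
s=robot.get_state(); p=np.array(s['tcp_pos']);f=np.array(s['wrist_force']);print((p-g)@n,(p-g)@sx,(p-g)@ey,s['grip_width'],f@n,f@sx,f@ey,np.round(s['joints'],2),s['time_s'])
E
```

```text
0.1540433661973053 -0.002863164509287021 -0.0011880947367525075 0.01997243839731386 -0.2794817149826064 0.8168410233935769 -0.1151396823697227 [ 0.94 -0.52 -0.76  0.32 -1.01  0.71] 15.2
```

Emit:
move_arm(moves=[[0, 0, 6, 0, 0, 0, 20], [0, 0, 8, 0, 0, 0, 20], [0, 0, 8, 0, 0, 0, 20], [0, 0, 8, 0, 0, 0, 20], [0, 0, 8, 0, 0, 0, 20]])

```text
time_s: 15.82
tcp_pos: [0.4275, 0.1948, 0.2742]
tool_rot: [-2.843, -0.325, -0.504]
wrist_force: [-3.7, 5.9, -1.7]
grip_width: 0.0198
gripper_force: 2.8
```

Emit:
move_arm(moves=[[0, 0, 8, 0, 0, 0, 20], [0, 0, 8, 0, 0, 0, 20], [0, 0, 8, 0, 0, 0, 20], [0, 0, 8, 0, 0, 0, 20]])

```text
time_s: 16.32
tcp_pos: [0.4278, 0.195, 0.2747]
tool_rot: [-2.719, -0.123, -1.04]
wrist_force: [1.3, 5.5, -1.8]
grip_width: 0.02
gripper_force: 3.0
```

```bash
python3 - <<'E'
from h import *
s=robot.get_state(); p=np.array(s['tcp_pos']);f=np.array(s['wrist_force']);print((p-g)@n,(p-g)@sx,(p-g)@ey,s['grip_width'],f@n,f@sx,f@ey,s['ft_torque'])
cams.get_image('scene')
for q in ['pointer_tip','mark_tip']:
    for d in cams.mark_of('scene',q)[:1]:
        X=world('scene',d['point']); print(q,d['conf'],X,X@ey)
E
```

```text
0.15416118019239597 -0.0024345863635960646 -0.00014188699137382112 0.02001324178975217 -2.755915764841259 1.599863194149694 5.013200060027579 [1.49987297 0.78311204 0.85506155]
pointer_tip 0.45 [0.59774321 0.25150237 0.14723583] 0.09382847855721413
mark_tip 0.37 [0.61220619 0.23387566 0.14877564] 0.07314197501963109
```

Emit:
move_arm(moves=[[0, 0, 8, 0, 0, 0, 20], [0, 0, 8, 0, 0, 0, 20], [0, 0, 8, 0, 0, 0, 20], [0, 0, 8, 0, 0, 0, 20], [0, 0, 8, 0, 0, 0, 20], [0, 0, 8, 0, 0, 0, 20], [0, 0, 8, 0, 0, 0, 20], [0, 0, 0, 0, 0, 0, 20]])

```text
time_s: 17.48
tcp_pos: [0.428, 0.1943, 0.2752]
tool_rot: [-2.79, 0.268, -1.938]
wrist_force: [2.2, 1.8, 2.1]
grip_width: 0.0201
gripper_force: 1.4
```

```bash
python3 - <<'E'
from h import *
s=robot.get_state(); p=np.array(s['tcp_pos']);f=np.array(s['wrist_force']);print((p-g)@n,(p-g)@sx,(p-g)@ey,s['grip_width'],f@n,f@sx,f@ey,np.round(s['joints'],2))
for c in ('scene','top'):
  im=cams.get_image(c); cv2.imwrite(f'pics/{c}7.png',im)
  for q in ['pointer_tip','mark_tip']:
    for d in cams.mark_of(c,q)[:1]:
        X=world(c,d['point']); print(q,d['conf'],X,X@ey)
  u,v=proj(c,[.60,.245,.14]); print(u,v)
im=cv2.imread('pics/scene7.png'); cv2.imwrite('pics/c7.png',cv2.resize(im[215:275,385:455],None,fx=8,fy=8,interpolation=cv2.INTER_CUBIC))
E
```

```text
0.15459884948436364 -0.0022185990848214757 -0.0009022365234272897 0.020137073268673727 0.7751870714657854 3.2401152366191077 1.1507997375846672 [ 0.94 -0.52 -0.76  0.32 -1.01 -1.49]
pointer_tip 0.59 [0.60054949 0.2369399  0.14697242] 0.07902722532390204
mark_tip 0.58 [0.61351689 0.23505247 0.14896846] 0.07395313789771328
411.27329510640834 246.1937473300537
pointer_tip 0.43 [0.59381334 0.23917822 0.15077325] 0.08288084532415405
mark_tip 0.4 [0.60691743 0.23196326 0.15060879] 0.07261469452299647
139.77736292067232 172.93685687389544
```

Emit:
move_arm(moves=[[0, 0, 7, 0, 0, 0, 20], [0, 0, 6, 0, 0, 0, 20], [0, 0, -3, 0, 0, 0, 24], [0, 0, -2, 0, 0, 0, 30], [0, 0, 0, 0, 0, -15, 34], [0, 0, 0, 0, 0, -35, 40], [0, 0, 0, 0, 0, -35, 40], [0, 0, 0, 0, 0, 0, 40]])

```text
time_s: 18.77
tcp_pos: [0.3924, 0.1846, 0.3553]
tool_rot: [-2.829, 0.318, -2.077]
wrist_force: [0.8, 0.0, -0.3]
grip_width: 0.0403
gripper_force: 0.0
```

```bash
python3 - <<'E'
from h import *
s=robot.get_state(); p=np.array(s['tcp_pos']); R=Rn.from_euler('xyz',s['tool_rot']); print(p)
plan([(p+np.array([.03,.0,.02]),R*Rn.from_rotvec([0,0,np.radians(-70)]),7),([.545,.2175,.36],Rdown(14.5),9)],40)
E
```

```text
[0.3923862  0.18458966 0.3552928 ]
[[-0.0, -0.0, -10.0, -2.9, -4.2, -0.8, 40],[0.0, 0.0, -10.0, -2.1, -4.6, -0.8, 40],[0.0, 0.0, -10.0, -1.2, -5.0, -0.8, 40],[-0.0, 0.0, -10.0, -0.4, -5.0, -0.9, 40],[-0.0, 0.0, -10.0, 0.5, -5.1, -0.8, 40],[-0.0, 0.0, -10.0, 1.4, -4.9, -0.8, 40],[-0.0, 0.0, -10.0, 2.2, -4.6, -0.8, 40],[-1.7, -2.5, -7.3, 4.7, -11.1, 7.6, 40]]
[[-1.6, -2.4, -7.2, 6.4, -10.5, 7.0, 40],[-1.7, -2.5, -7.3, 8.0, -9.9, 6.4, 40],[-1.6, -2.5, -7.2, 9.4, -8.9, 5.8, 40],[-1.7, -2.5, -7.3, 10.8, -7.8, 5.0, 40],[-1.6, -2.4, -7.2, 11.8, -6.5, 4.4, 40],[-1.7, -2.5, -7.3, 12.8, -5.0, 3.7, 40],[-1.6, -2.5, -7.2, 13.4, -3.5, 3.0, 40],[-1.7, -2.5, -7.3, 13.9, -1.9, 2.4, 40]]
```

Emit:
move_arm(moves=[[0, 0, -10, -2.9, -4.2, -0.8, 40], [0, 0, -10, -2.1, -4.6, -0.8, 40], [0, 0, -10, -1.2, -5, -0.8, 40], [0, 0, -10, -0.4, -5, -0.8, 40], [0, 0, -10, 0.5, -5, -0.8, 40], [0, 0, -10, 1.4, -5, -0.8, 40], [0, 0, -10, 2.2, -4.6, -0.8, 40], [-1.7, -2.5, -7.3, 4.7, -11.1, 7.6, 40]])

```text
time_s: 19.77
tcp_pos: [0.4365, 0.1883, 0.3692]
tool_rot: [-2.792, -0.177, -0.798]
wrist_force: [-0.1, 0.6, -0.2]
grip_width: 0.0401
gripper_force: 0.0
```

Emit:
move_arm(moves=[[-1.6, -2.4, -7.2, 6.4, -10.5, 7, 40], [-1.7, -2.5, -7.3, 8, -10, 6.4, 40], [-1.6, -2.5, -7.2, 9.4, -8.9, 5.8, 40], [-1.7, -2.5, -7.3, 10.8, -7.8, 5, 40], [-1.6, -2.4, -7.2, 11.8, -6.5, 4.4, 40], [-1.7, -2.5, -7.3, 12.8, -5, 3.7, 40], [-1.6, -2.5, -7.2, 13.4, -3.5, 3, 40], [-1.7, -2.5, -7.3, 13.9, -2, 2.4, 40]])

```text
time_s: 20.78
tcp_pos: [0.546, 0.2178, 0.3546]
tool_rot: [3.137, 0.009, 0.257]
wrist_force: [-0.1, 0.7, 0.1]
grip_width: 0.0398
gripper_force: 0.0
```

Emit:
move_arm(moves=[[0, 0, 0, 0, 0, 0, 40], [0, 0, 0, 0, 0, 0, 40]])

```text
time_s: 21.02
tcp_pos: [0.5454, 0.2178, 0.3548]
tool_rot: [3.138, 0.006, 0.251]
wrist_force: [0.4, 0.4, 0.6]
grip_width: 0.0399
gripper_force: 0.0
```

```bash
python3 - <<'E'
from h import *
s=robot.get_state(); print(s['tcp_pos'],np.degrees(s['tool_rot']),s['time_s'])
im=cams.get_image('wrist'); cv2.imwrite('pics/w8.png',im)
for q in ['pointer_tip','mark_tip','knob_grip']:
    for d in cams.mark_of('wrist',q)[:1]:
        X=world('wrist',d['point'],s); print(q,d['conf'],X,X@ey*1000,(np.array(cams.camera_info('wrist')['mtx'])@d['point']/d['point'][2])[:2].round(0))
    for o in cams.outline_of('wrist',q)[:1]:
        m=o['mask']; ys,xs=np.nonzero(m); print(o['conf'],xs.min(),xs.max(),ys.min(),ys.max())
        if q!='knob_grip':
            for y in range(ys.min(),ys.max()+1,5): r=xs[ys==y]; print(y,r.min() if len(r) else None,r.max() if len(r) else None,end='; ')
cv2.imwrite('pics/c8.png',cv2.resize(im[20:220,150:420],(800,592),interpolation=cv2.INTER_CUBIC))
E
```

```text
[0.54542957 0.21775793 0.35483803] [179.80162209   0.33901229  14.38641168] 21.025
pointer_tip 0.59 [0.59628344 0.23400594 0.15323308] 77.25484994905828 [276. 128.]
0.87 268 288 114 139
114 276 285; 119 268 288; 124 268 288; 129 268 288; 134 268 288; 139 268 287; mark_tip 0.94 [0.61085761 0.2372343  0.1532153 ] 76.73130149397149 [277.  94.]
0.56 262 294 86 110
86 264 282; 91 262 293; 96 262 294; 101 262 293; 106 262 293; knob_grip 0.86 [0.49086906 0.21367424 0.13305174] 83.96441925701181 [267. 313.]
0.96 235 305 251 338
```

View pics/c8.png

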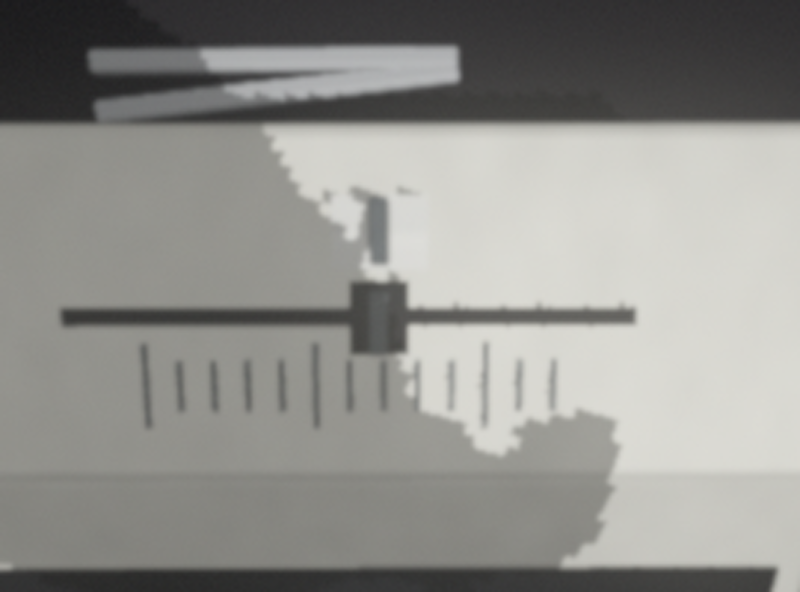

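The view shows the pointer blade at crop (379,315) and the mark blade at (377.5,230). That is level to about 0.2 mm. Now a numeric check of the carousel before handing in.

```bash
python3 - <<'E'
from h import *
c0=np.array([.5548,-.1747])
for c in ('scene','top'):
  cams.get_image(c)
  for q in ['ball1','spec_square','spec_hex','spec_work','bottle','jar','dish','beaker']:
    for d in cams.mark_of(c,q)[:3 if q[:4] in('ball','spec') else 1]:
        X=world(c,d['point']); r=X[:2]-c0; print(c,q,round(d['conf'],2),X.round(3),'r',round(np.hypot(*r),3),'ang',round(np.degrees(np.arctan2(r[1],r[0]))%360))
E
```

```text
scene ball1 0.91 [ 0.564 -0.281  0.089] r 0.106 ang 275
scene ball1 0.59 [ 0.644 -0.119  0.091] r 0.106 ang 32
scene spec_square 0.43 [ 0.577 -0.127  0.064] r 0.053 ang 65
scene spec_hex 0.45 [ 0.538 -0.225  0.065] r 0.053 ang 251
scene spec_work 0.54 [ 0.587 -0.22   0.063] r 0.056 ang 306
scene bottle 0.78 [ 0.591 -0.376 -0.   ] r 0.205 ang 280
scene jar 0.96 [ 0.568  0.066 -0.   ] r 0.241 ang 87
scene dish 0.85 [0.407 0.024 0.001] r 0.248 ang 127
scene beaker 0.6 [0.719 0.274 0.001] r 0.478 ang 70
top ball1 0.95 [ 0.564 -0.282  0.092] r 0.108 ang 275
top ball1 0.68 [ 0.456 -0.13   0.092] r 0.109 ang 156
top spec_square 0.46 [ 0.497 -0.181  0.065] r 0.058 ang 186
top spec_hex 0.6 [ 0.555 -0.175 -0.004] r 0.0 ang 356
top spec_hex 0.45 [ 0.53  -0.225  0.065] r 0.056 ang 244
top spec_work 0.66 [ 0.584 -0.224  0.064] r 0.057 ang 300
top bottle 0.62 [ 0.588 -0.374 -0.001] r 0.202 ang 279
top jar 0.76 [ 0.566  0.065 -0.003] r 0.24 ang 87
top dish 0.75 [0.404 0.03  0.002] r 0.254 ang 126
top beaker 0.68 [ 0.715  0.277 -0.004] r 0.479 ang 70
```

The scene view puts the square below the indenter at 65°, with the hex and work specimens each moved by -120°. Top's weak "square" at 186° is the round seen in the earlier crop.

```bash
python3 -c "
from workcell import robot
print(robot.job_done())"
```

```text
the job is handed in; nothing more can be done
None
```

The job is handed in: the carousel was turned -120°, so the square specimen is clicked in below the indenter, and the knob was then turned until the pointer was level with the set mark to about 0.2 mm.

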